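Prove a handle blank on the boring pin and present it hole-up

TASK

Take the short square handle blank off the bench and find its bored end by pushing that end all the way onto the boring gauge's pin, until the pin stands on the bottom of the hole. Then draw it off, turn it over and finish while still holding it in the gripper, still and with the hole facing straight up, about 20 cm above the bench, ready for the tang. Leave the other things on the bench where they are.

Things in the scene. Friction and masses are not known exactly. Their poses are not given: they have to be found in the camera images.
- blank: the short square blank of pale wood for a palm-gouge handle, 40 x 40 mm section, 90 mm long, 0.06 to 0.13 kg, lying on a long face at the start, pointing any way. Origin at its centre (20 mm above the bench when it lies). Its z axis runs lengthwise, out through the bored end; x and y are normal to the long faces
- hole_mouth (a point): centre of the hole's mouth in the blank's bored end, 45 mm from the blank's origin along its z; same axes as the blank. The blind hole is round, 15 mm in diameter and 45 mm deep, so its floor lies at the blank's origin. The other end has a dimple of the same diameter but only 6 mm deep: the ends look alike, only the depth tells
- gauge: the boring gauge, fixed to the bench: a dark wooden block 50 mm (x) x 60 mm (y), 65 mm high, on a foot 12 mm thick and 60 mm wide that reaches 85 mm back from the origin (-x), with one level steel pin. Origin on the bench under the block's centre; its x axis is the direction in which the pin points, roughly away from the robot
- pin_tip (a point): the free end of the gauge's steel pin: 10 mm diameter, 50 mm long from the block's face, slightly chamfered, its axis level and 45 mm above the bench; the tip lies 75 mm from the gauge's origin along the gauge's x axis; same axes as the gauge. The block's face is 5 mm short of a blank whose hole is bottomed on the pin
- chisel: bystander: a bench chisel lying flat, handle 130 mm long and 24 mm thick, blade to +x, 130 mm; origin on the bench under the joint of handle and blade
- gouge: bystander: a narrow gouge lying flat, handle 120 mm long and 24 mm thick, blade to +x, 130 mm; origin on the bench under the joint of handle and blade
- stone: bystander: a grey sharpening stone in a dark wooden holder, 70 x 220 mm (y is long), 36 mm high; origin under its centre
- long_blank: bystander: a longer square blank of pale wood without holes, 40 x 160 x 40 mm (y is long); origin under its centre
- offcut: bystander: a wooden offcut 60 x 45 x 30 mm; origin under its centre
- wax_tin: bystander: a round metal tin, 72 mm diameter, 55 mm high; origin under its centre
- brush: bystander: a bench brush lying along its x axis; origin on the bench under it
Things that resemble listed ones, but are neither listed nor needed, are in the scene too. Leave any black look-alike of the blank alone. What is shaped like the gauge but yellow is not meant.

How it is judged:
By the outcome, as a careful person would: the job done as asked, in the order asked, and still so for the second after the job is handed in, while the arm keeps its last pose, push and grip.
It also fails if it takes over 70 s, if anything falls off the work surface, if the arm or the gripper's body presses on something with over 40 N, if the wrist force passes 120 N, or if a joint passes its speed limit or range.

ROBOT

A 6-joint arm with a two-finger parallel gripper is mounted at the origin on the work surface. World frame = base frame: x ahead of the robot, y to its left, z up, the work surface at z = 0. Lengths are in mm, angles in rad, forces in N, time in s.
With the tool pointing down it reaches from about 350 to 775 mm from the base axis. Payload 7.3 kg.
Tool frame: the origin (TCP) lies at the very end of the fingers, on their centre line; the grasp point (between the pads) lies 19 mm behind it (bot.grip_point_offset is the distance from the TCP to the grasp point, in mm); z points along the fingers, y is the line along which they close (so a half turn about z gives the same grasp; the last joint's range is limited). The gripper opens to 92 mm and grips with 3 to 60 N. Pads are 19 mm wide; open, the fingers measure 130 mm over their backs; the gripper's body (75 mm by 190 mm) begins 47 mm behind the grasp point.
Start: joints at [-1.268, 0.342, 1.524, -0, 1.275, -0.146], TCP at [227.813, -473.018, 226.741] pointing down, gripper open.
Joint ranges: [-2.53, 2.53], [-0.77, 2.02], [0.04, 2.7], [-1, 4.14], [0.28, 2.66], [-3.11, 3.11]. Speed limits (rad/s): [2.57, 2.57, 3.14, 3.14, 3.14, 3.14].

INTERFACE

Orientations are given as [roll, pitch, yaw] about the fixed x, y, z axes, in that order (R = Rz(yaw) Ry(pitch) Rx(roll)).
In Python, from plant import bot gives the robot as it stands. The module is installed in compiled form; this text tells all that it offers.
- The arm moves only by the shell command python3 -m jog 'ROWS' [OPENING]. ROWS is JSON, a list of rows, each a list of 6 numbers: the shift along the tool's x, y, z in mm, then the turn, a rotation vector about the tool's x, y, z in rad. In form: [[dx, dy, dz, rx, ry, rz], ...]. A call has 1 to 12 rows; each row shifts and turns the commanded pose from where the row before left it, along the tool's axes as they then stand; what a row does not reach is not made up. A row lasts 1/10 s, in which the tool goes at most 50 mm and 8.59 degrees, less where a joint would pass 70% of its speed; a pose out of reach is approached as far as the arm can. A call with a gripper value outside its range is refused whole. OPENING is the opening in per cent of the stroke, from 0 (shut) to 100 (fully open), set as the call begins (- or left out, the last holds). The fingers move at their own pace and stop on an object; the grip force is fixed at half the most. Time passes only in rows, so rows that do not move let the fingers close. It gives the time, the measured TCP pose, the force, the opening and the grip force at its end, in the units of the state.
- bot.get_obs(): the state, without advancing time (a new reading comes with each control period).
- bot.capture(name): name is "scene" or "top" or "wrist"; returns the picture (480x640x3 uint8, red, green, blue); there is no depth.
- bot.camera_model(name): a dict with "fx", "fy", "cx", "cy" (pixels), "dist_coeffs" ([k1, k2, p1, p2, k3] as OpenCV has them; the pictures are not rectified), "position" and "orientation" of the camera in the world; the wrist camera has in their place "T_tool_cam" (4x4, takes a point from camera to tool coordinates, whose origin is the TCP and whose axes are the flange's). Camera axes: x right, y down, z forward; pixel columns grow to the right and rows downward; lengths in mm; the calibration is good to about 2 mm. A picture is of the moment at which its call begins: read the wrist's pose just before it. camera_model takes no time and is no camera call.
- bot.close_job(): hands the job in; it is judged then, once.
Trained networks look in the newest picture that a camera, given by its name, has taken for a name from the list of things; names that differ only in an ending like _2 or _b are one class to them, and where a whole thing is asked for, a point or a joint stands for the part that bears it (a point fixed in the world has none). Each returns a list of dicts, best first, with "p" (0 to 1); they miss things now and then, are a little off and sometimes report something else, mostly with a low value. They report only what shows in the picture. A call takes as long as a camera call. They do not tell look-alikes from the thing itself.
- bot.outline_of(target, camera): "mask" (480x640 bool, what is visible of it) and "pixel" ([column, row] in pixels, amid what is visible of it).
The state is a dict: "time": time; "joint_positions": joint angles; "dq": joint speeds; "tau": joint torques, N m; "tool_pos": TCP position; "tcp_rot": TCP orientation; "contact_force": force on the tool from outside, world axes, zero at the start; "moment": the same for the moment, N m; "grip_width": finger opening in mm; "finger_force": force on a finger pad.
Only numpy, scipy, OpenCV 4.12 (cv2) and the standard library are available. Lean on these libraries where they do the work, as an engineer would, in place of code of your own. Each camera call takes 0.05 s, during which the arm holds its last target. There are 200 camera calls.

## Working session

There is one attempt and no reset: what is moved stays moved. The work goes in short steps, Python scripts to look and compute and a shell command to move; the robot and the scene stay as the last step left them, time stands still between calls to the robot, and variables do not carry over. Pictures are saved under pics/ and viewed, at most 10 in all, crops included, and the job is handed in when it is done.

```bash
mkdir -p pics; cat > h.py <<'E'
import numpy as np, cv2
from scipy.spatial.transform import Rotation as R
from plant import bot
def cam(n,obs=None):
    m=bot.camera_model(n)
    K=np.array([[m['fx'],0,m['cx']],[0,m['fy'],m['cy']],[0,0,1.]]);d=np.array(m['dist_coeffs'],float)
    T=np.eye(4)
    if n=='wrist':
        o=obs; A=np.eye(4);A[:3,:3]=R.from_euler('xyz',o['tcp_rot']).as_matrix();A[:3,3]=o['tool_pos'];T=A@np.array(m['T_tool_cam'])
    else:
        q=np.array(m['orientation'],float)
        T[:3,:3]=q if q.shape==(3,3) else (R.from_euler('xyz',q) if q.size==3 else R.from_quat(q)).as_matrix()
        T[:3,3]=m['position']
    return K,d,T
def pix2w(px,z,C):
    K,d,T=C
    u=cv2.undistortPoints(np.array(px,float).reshape(-1,1,2),K,d).reshape(-1,2)
    r=np.c_[u,np.ones(len(u))]@T[:3,:3].T
    return T[:3,3]+r*((z-T[2,3])/r[:,2:])
def w2pix(P,C):
    K,d,T=C; Ti=np.linalg.inv(T)
    return cv2.projectPoints(np.array(P,float).reshape(-1,1,3),cv2.Rodrigues(Ti[:3,:3])[0],Ti[:3,3],K,d)[0].reshape(-1,2)
E
python3 - <<'E'
from h import *
o=bot.get_obs();print(o)
for n in['top','scene']:
    im=bot.capture(n);cv2.imwrite(f'pics/{n}.png',im[:,:,::-1]);m=bot.camera_model(n);print(n,m)
    C=cam(n)
    for t in['blank','gauge','pin_tip']+(['long_blank','offcut','chisel','gouge','stone','wax_tin','brush'] if n=='top' else []):
        for q in bot.outline_of(t,n)[:4]:
            print(n,t,round(q['p'],2),np.round(q['pixel']),q['mask'].sum(),np.round(pix2w(q['pixel'],40 if t=='blank' else 20,C)[0]))
print(bot.camera_model('wrist'))
E
```

```text
{'time': 0.0, 'joint_positions': array([-1.26795781e+00,  3.42732713e-01,  1.52501648e+00, -1.12797682e-05,
        1.27538214e+00, -1.45990291e-01]), 'dq': array([ 0.00037506,  0.00143149,  0.00088747, -0.00016272,  0.00063716,
        0.00050444]), 'tau': array([-7.55896945e-04, -4.31244206e+01, -2.44226092e+01,  7.15351151e-02,
        5.58750762e-02, -1.20217610e-04]), 'tool_pos': array([ 227.70324981, -472.60309115,  226.03996174]), 'tcp_rot': array([-3.14006877e+00, -2.13163683e-04,  4.48831934e-01]), 'contact_force': array([-0.30294975,  0.1461448 ,  0.09041173]), 'moment': array([0.04684415, 0.01575877, 0.03484153]), 'finger_force': 0.0, 'grip_width': 91.7609455839669}
top {'fx': 551.2836380147113, 'fy': 551.2836380147113, 'cx': 297.3372082605224, 'cy': 240.21153983806954, 'dist_coeffs': array([-0.11230452,  0.        ,  0.        ,  0.        ,  0.        ]), 'position': array([ 337.76991287,   15.78901314, 1586.06132675]), 'orientation': array([-2.99035225, -0.00982358, -1.58579412])}
top blank 0.95 [379. 243.] 513 [ 562. -234.   40.]
top blank 0.88 [335. 250.] 495 [ 545. -
[... 1348 characters left out ...]
scene gauge 0.66 [265. 216.] 794 [328. -61.  20.]
scene pin_tip 0.92 [356. 209.] 904 [459. 165.  20.]
scene pin_tip 0.91 [268. 215.] 775 [327. -49.  20.]
{'fx': 427.0272498399164, 'fy': 427.0272498399164, 'cx': 314.77481354900135, 'cy': 238.0781463285987, 'dist_coeffs': array([-0.06269565,  0.        ,  0.        ,  0.        ,  0.        ]), 'T_tool_cam': array([[ 6.89373502e-04, -9.57171217e-01, -2.89521649e-01,
         7.76956857e+01],
       [ 9.99999755e-01,  6.95602831e-04,  8.13836343e-05,
        -7.94817997e-01],
       [ 1.23494007e-04, -2.89521634e-01,  9.57171462e-01,
        -1.57089318e+02],
       [ 0.00000000e+00,  0.00000000e+00,  0.00000000e+00,
         1.00000000e+00]])}
```

View pics/top.png

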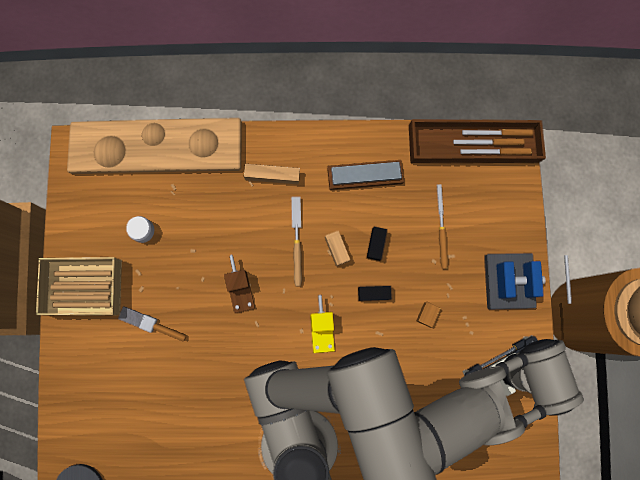

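View pics/scene.png

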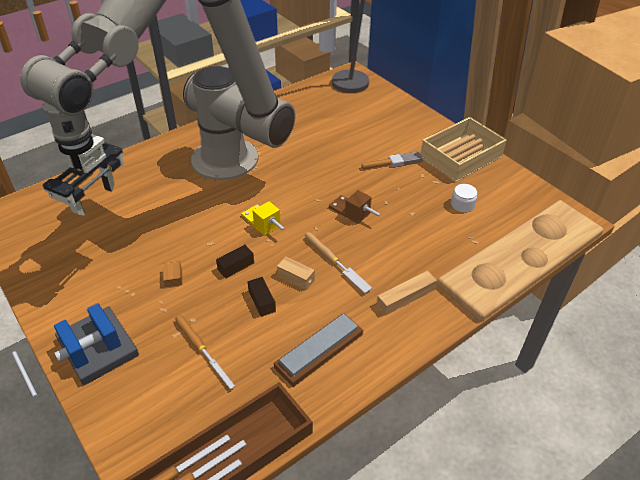

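Candidates for "blank" in the top view are (338,249), which is pale, and two black ones at (377,243) and (375,293). The pale one matches the description. The longer pale piece at (272,174) is long_blank. For the gauge, dark brown (238,287) is the one meant; yellow (322,330) is not. I'll move the wrist camera above both and confirm there.

```bash
python3 -m jog '[[38,-28,-6,0,0,0],[38,-28,-6,0,0,0],[38,-28,-6,0,0,0],[38,-28,-6,0,0,0],[38,-28,-6,0,0,0],[38,-28,-6,0,0,0],[38,-28,-6,0,0,0],[38,-28,-6,0,0,0],[38,-28,-6,0,0,0],[38,-28,-6,0,0,0],[38,-28,-6,0,0,0],[38,-28,-6,0,0,0]]'
python3 -m jog '[[0,0,0,0,0,0],[0,0,0,0,0,0],[0,0,0,0,0,0]]'
python3 - <<'E'
from h import *
o=bot.get_obs();print(o['tool_pos'],o['tcp_rot'],o['joint_positions'])
im=bot.capture('wrist');cv2.imwrite('pics/w1.png',im[:,:,::-1])
C=cam('wrist',o)
for t,z in(('blank',40),('gauge',65),('pin_tip',45)):
    for q in bot.outline_of(t,'wrist')[:4]:
        c=max(cv2.findContours(q['mask'].astype('uint8'),0,1)[0],key=cv2.contourArea)
        r=cv2.minAreaRect(c)
        print(t,round(q['p'],2),np.round(q['pixel']),q['mask'].sum(),np.round(pix2w(q['pixel'],z,C)[0]),np.round(pix2w(cv2.boxPoints(r),z,C)[:,:2]).tolist())
print(w2pix([[545,-110,40],[443,170,65]],C))
E
```

```text
time: 1.95
tool_pos: [493.4, 29.6, 299.2]
tcp_rot: [3.141, -0.0, 0.449]
contact_force: [1.1, -0.4, 0.2]
grip_width: 91.6
finger_force: 0.0
time: 2.25
tool_pos: [492.4, 26.9, 298.5]
tcp_rot: [3.141, 0.001, 0.448]
contact_force: [0.6, -0.2, 0.3]
grip_width: 91.8
finger_force: 0.0
[492.41055952  26.87562089 298.4756291 ] [3.14149296e+00 8.48438034e-04 4.48256560e-01] [-1.00680874e-01  2.35122045e-01  1.47459227e+00 -5.32831138e-04
  1.43255013e+00  1.02193245e+00]
blank 0.76 [558. 228.] 4842 [ 567. -215.   40.] [[528.0, -177.0], [617.0, -197.0], [604.0, -259.0], [511.0, -240.0]]
blank 0.64 [512. 328.] 64 [ 450. -235.   40.] [[451.0, -227.0], [456.0, -228.0], [451.0, -245.0], [445.0, -243.0]]
blank 0.6 [466. 195.] 4669 [ 554. -110.   40.] [[499.0, -99.0], [587.0, -68.0], [602.0, -119.0], [513.0, -153.0]]
gauge 0.91 [331. 330.] 2390 [374. -48.  65.] [[398.0, 1.0], [428.0, -59.0], [376.0, -87.0], [345.0, -25.0]]
gauge 0.65 [168. 172.] 7578 [454. 159.  65.] [[385.0, 186.0], [525.0, 211.0], [545.0, 144.0], [407.0, 112.0]]
pin_tip 0.79 [334. 333.] 2472 [362. -58.  45.] [[390.0, -3.0], [422.0, -65.0], [367.0, -96.0], [334.0, -31.0]]
[[461.65754546 203.43698951]
 [153.14301105 177.8580195 ]]
```

View pics/w1.png

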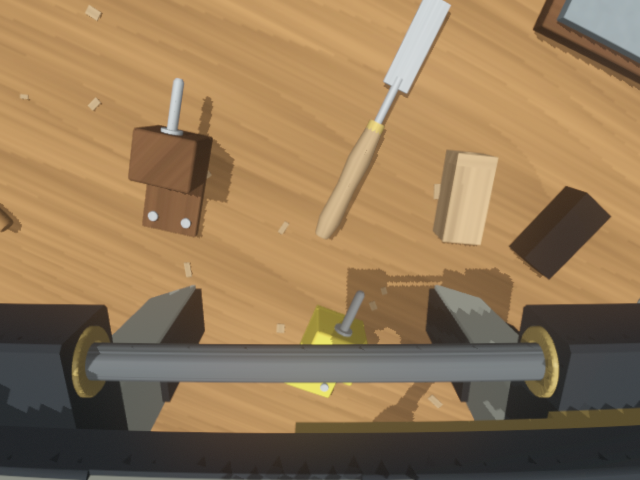

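The wrist view shows the pale blank at (468,198), the black look-alike at (560,232), the brown gauge with its pin at (172,155) with tip at (178,82), and the yellow look-alike at (330,350). Next is one enlarged crop to confirm and measure.

```bash
python3 - <<'E'
import cv2,numpy as np
im=cv2.imread('pics/w1.png')
a=cv2.resize(im[140:260,425:515],None,fx=4.5,fy=4.5,interpolation=2)[:540]
b=cv2.resize(im[65:245,120:220],None,fx=3,fy=3,interpolation=2)
for i,(img,s,x0,y0) in enumerate(((a,4.5,425,140),(b,3,120,65))):
    for k in range(0,200,20):
        cv2.putText(img,str(x0+k),(int(k*s),10),0,.35,(0,0,255));cv2.line(img,(int(k*s),0),(int(k*s),5),(0,0,255))
        cv2.putText(img,str(y0+k),(0,int(k*s)+4),0,.35,(255,0,0))
cv2.imwrite('pics/c1.png',np.hstack([a,b]))
E
```

```text
(no output)
```

View pics/c1.png

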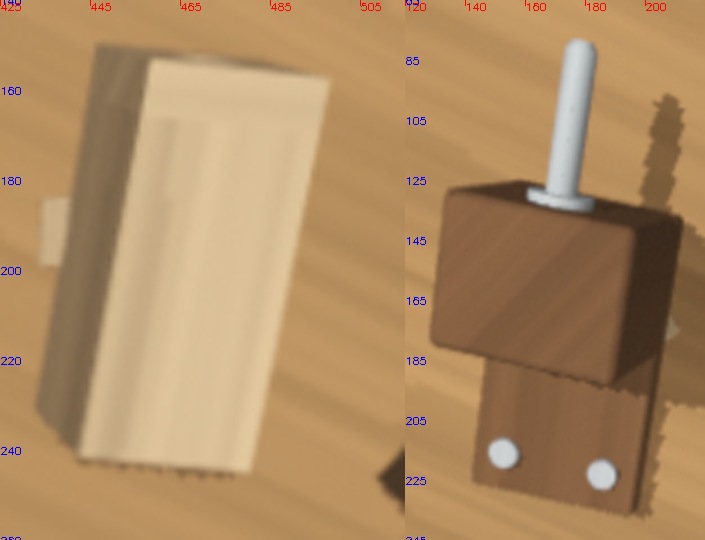

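The crop shows the pale blank's top face with corners at about (458,153), (498,157), (480,244) and (442,241). The dark brown gauge has its pin tip at (178,80) and block top corners at (135,128), (197,141), (189,193) and (129,179). Both are the right ones.

```bash
python3 - <<'E'
from h import *
o=bot.get_obs();C=cam('wrist',o)
b=pix2w([[458,153],[498,157.5],[480.5,244.5],[442.5,241.5]],40,C)[:,:2]
print(b.round(1),b.mean(0),[np.linalg.norm(b[i]-b[i-1]).round(1) for i in range(4)])
ax=(b[0]+b[1]-b[2]-b[3]);print('blank yaw',np.arctan2(ax[1],ax[0]))
g=pix2w([[135,128.3],[196.7,141],[189,193],[129,179.3]],65,C)[:,:2]
print(g.round(1),g.mean(0),[np.linalg.norm(g[i]-g[i-1]).round(1) for i in range(4)])
ax=(g[0]+g[1]-g[2]-g[3]);ay=g[0]+g[3]-g[1]-g[2];print('gauge yaw',np.arctan2(ax[1],ax[0]),np.arctan2(-ay[0],ay[1]))
p=pix2w([[178.3,79.5],[173.3,127]],45,C)[:,:2];print(p,np.arctan2(*(p[0]-p[1])[::-1]),np.linalg.norm(p[0]-p[1]), np.linalg.norm(p[0]-g.mean(0)))
R0=R.from_euler('xyz',o['tcp_rot']).as_matrix()
c=b.mean(0);print('to blank in tool', R0.T@(np.array([c[0],c[1],2])-o['tool_pos']))
E
```

```text
[[ 586.5  -81.5]
 [ 600.3 -119.3]
 [ 516.6 -150.9]
 [ 502.3 -113.4]] [ 551.42507027 -116.27827315] [np.float64(90.1), np.float64(40.2), np.float64(89.4), np.float64(40.2)]
blank yaw 0.3615389606796374
[[478.8 200.2]
 [492.1 145.1]
 [444.6 134.3]
 [432.4 190. ]] [461.96031011 167.41177557] [np.float64(47.4), np.float64(56.7), np.float64(48.7), np.float64(57.1)]
gauge yaw 0.21990015501293006 0.2255450858314652
[[533.01712439 185.4140255 ]
 [491.13284674 174.36971125]] 0.25781792316222574 43.315927688059155 73.30178618385956
to blank in tool [ -8.58228614 154.08891395 296.80002997]
```

Sizes match (90x40 mm; gauge yaw about 0.235). Now moving over the blank.

```bash
python3 -m jog '[[-2,38,20,0,0,0.0217],[-2,38,20,0,0,0.0217],[-2,38,20,0,0,0.0217],[-2,38,20,0,0,0.0217],[0,0,40,0,0,0],[0,0,40,0,0,0],[0,0,40,0,0,0],[0,0,0,0,0,0],[0,0,0,0,0,0],[0,0,0,0,0,0]]' 70
cat >> h.py <<'E'
def to(x,y,z,yaw):
    "tool-frame shift/turn to a tool-down pose"
    o=bot.get_obs();A=R.from_euler('xyz',o['tcp_rot']);B=R.from_euler('xyz',[np.pi,0,yaw])
    print('now',o['tool_pos'].round(1),o['tcp_rot'].round(3),'q',o['joint_positions'].round(2),'F',o['contact_force'].round(1))
    print('shift',(A.inv().apply(np.array([x,y,z])-o['tool_pos'])).round(1),'turn',(A.inv()*B).as_rotvec().round(3))
E
python3 - <<'E'
from h import *
to(551.4,-116.3,4,.3615)
o=bot.get_obs();im=bot.capture('wrist')
C=cam('wrist',o)
cs=[R.from_euler('z',.3615).apply([a,b,0])+[551.4,-116.3,40] for a,b in((45,20),(45,-20),(-45,-20),(-45,20))]
p=w2pix(cs,C);print(p.round())
im=im[:,:,::-1].copy();cv2.polylines(im,[p.round().astype(int).reshape(-1,1,2)],True,(0,0,255));cv2.imwrite('pics/w2.png',im)
E
```

```text
time: 3.45
tool_pos: [548.4, -115.4, 101.2]
tcp_rot: [3.139, -0.003, 0.362]
contact_force: [-0.3, 0.1, 0.0]
grip_width: 64.4
finger_force: 0.0
now [ 548.4 -115.4  101.2] [ 3.139e+00 -3.000e-03  3.620e-01] q [-0.34  0.53  1.6  -0.    1.01  0.87] F [-0.3  0.1  0. ]
shift [ 2.2  1.6 97.2] turn [ 0.003 -0.003  0.   ]
[[280. 171.]
 [359. 171.]
 [354. 329.]
 [284. 329.]]
```

View pics/w2.png

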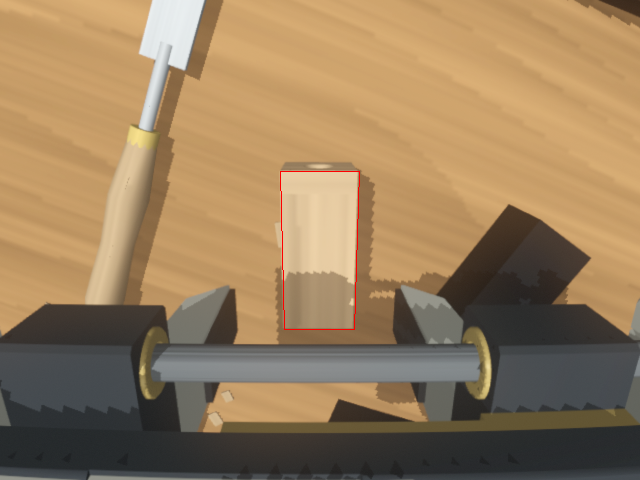

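The predicted outline coincides with the blank. The chisel handle (125,220) and the black block (515,250) are clear of the fingers. Descending and gripping.

```bash
python3 -m jog '[[1,1,30,0,0,0],[1,1,30,0,0,0],[0,0,20,0,0,0],[0,0,16,0,0,0],[0,0,0,0,0,0],[0,0,0,0,0,0]]'
python3 -m jog '[[0,0,0,0,0,0],[0,0,0,0,0,0],[0,0,0,0,0,0],[0,0,0,0,0,0],[0,0,0,0,0,0],[0,0,0,0,0,0],[0,0,0,0,0,0]]' 0
python3 -m jog '[[0,0,-40,0,0,0],[0,0,-40,0,0,0],[0,0,-40,0,0,0],[0,0,-20,0,0,0],[0,0,0,0,0,0],[0,0,0,0,0,0]]'
python3 -c "
from h import *
to(583,198,150,.235)"
```

```text
time: 4.1
tool_pos: [550.7, -116.2, 4.3]
tcp_rot: [3.14, -0.002, 0.362]
contact_force: [0.0, 0.0, 0.9]
grip_width: 64.0
finger_force: 0.0
time: 4.8
tool_pos: [550.0, -116.0, 3.4]
tcp_rot: [3.141, -0.001, 0.362]
contact_force: [-1.2, 0.2, 5.1]
grip_width: 40.0
finger_force: 30.0
time: 5.4
tool_pos: [549.1, -115.6, 141.9]
tcp_rot: [-3.141, 0.001, 0.362]
contact_force: [0.2, 0.2, -0.5]
grip_width: 40.0
finger_force: 30.0
now [ 549.1 -115.6  141.9] [-3.141e+00  1.000e-03  3.620e-01] q [-0.34  0.49  1.54 -0.    1.11  0.86] F [ 0.2  0.2 -0.5]
shift [ 142.8 -281.3   -8. ] turn [-0.     0.001  0.127]
```

Blank held (40 mm). I'll carry it beyond the pin and turn it half round so the wrist camera faces the pin.

```bash
python3 -m jog '[[22,-35,0,0,0,0],[22,-35,0,0,0,0],[22,-35,0,0,0,0],[22,-35,0,0,0,0],[22,-34,0,0,0,0],[22,-34,0,0,0,0],[22,-34,0,0,0,0],[22,-34,0,0,0,0]]'
python3 -m jog '[[0,0,0,0,0,-0.145],[0,0,0,0,0,-0.145],[0,0,0,0,0,-0.145],[0,0,0,0,0,-0.145],[0,0,0,0,0,-0.145],[0,0,0,0,0,-0.145],[0,0,0,0,0,-0.145],[0,0,0,0,0,-0.145],[0,0,0,0,0,-0.145],[0,0,0,0,0,-0.145],[0,0,0,0,0,-0.145],[0,0,0,0,0,-0.145]]'
python3 -m jog '[[0,0,0,0,0,-0.142],[0,0,0,0,0,-0.142],[0,0,0,0,0,-0.142],[0,0,0,0,0,-0.142],[0,0,0,0,0,-0.142],[0,0,0,0,0,-0.142],[0,0,0,0,0,-0.142],[0,0,0,0,0,-0.142],[0,0,0,0,0,-0.142],[0,0,0,0,0,0],[0,0,0,0,0,0]]'
python3 - <<'E'
from h import *
to(617,205,90,.235+np.pi)
E
```

```text
time: 6.2
tool_pos: [615.4, 206.0, 139.7]
tcp_rot: [-3.141, 0.005, 0.362]
contact_force: [0.8, -0.3, -0.8]
grip_width: 40.0
finger_force: 30.0
time: 7.4
tool_pos: [615.2, 204.3, 139.6]
tcp_rot: [-3.137, -0.002, 2.108]
contact_force: [0.3, 1.7, -0.7]
grip_width: 40.0
finger_force: 30.0
time: 8.5
tool_pos: [615.7, 204.5, 140.7]
tcp_rot: [3.142, -0.003, -2.907]
contact_force: [0.1, 0.4, -0.8]
grip_width: 40.0
finger_force: 30.0
now [615.7 204.5 140.7] [ 3.142e+00 -3.000e-03 -2.907e+00] q [ 0.2   0.64  1.27 -0.    1.24 -1.6 ] F [ 0.1  0.4 -0.8]
shift [-1.6  0.2 50.7] turn [ 0.    -0.003 -0.   ]
```

```bash
python3 -m jog '[[0,0,40,0,0,0],[0,0,38,0,0,0],[0,0,0,0,0,0],[0,0,0,0,0,0]]'
python3 - <<'E'
from h import *
o=bot.get_obs();im=bot.capture('wrist');C=cam('wrist',o);print(o['tool_pos'],o['tcp_rot'])
g=R.from_euler('z',.235); A=np.array([462,167.5,0])
f=lambda v:g.apply(v)+A
p=w2pix([f([75,0,45]),f([25,0,45]),f([75,5,45]),f([75,-5,45])],C);print('pin pred',p.round(1))
T=R.from_euler('xyz',o['tcp_rot'])
e=w2pix([T.apply([x,y,z])+o['tool_pos'] for x,y,z in((46.4,20,-36.6),(46.4,-20,-36.6),(46.4,0,-16.6))],C);print('blank end',e.round(1))
im=im[:,:,::-1].copy();cv2.imwrite('pics/w3raw.png',im)
for q in p:cv2.circle(im,tuple(q.round().astype(int)),2,(0,0,255),1)
for q in e:cv2.circle(im,tuple(q.round().astype(int)),2,(0,255,0),1)
cv2.imwrite('pics/w3.png',im)
E
```

```text
time: 8.9
tool_pos: [616.2, 204.6, 64.4]
tcp_rot: [-3.142, -0.002, -2.905]
contact_force: [-0.6, 0.0, -0.3]
grip_width: 40.1
finger_force: 30.0
[616.19691777 204.5648863   64.40253922] [-3.14155618e+00 -1.70493912e-03 -2.90489743e+00]
pin pred [[313.1  98.4]
 [313.3 -40.9]
 [325.8  98.4]
 [300.5  98.4]]
blank end [[380.8 226.3]
 [244.2 226.2]
 [312.8 210.7]]
```

View pics/w3.png

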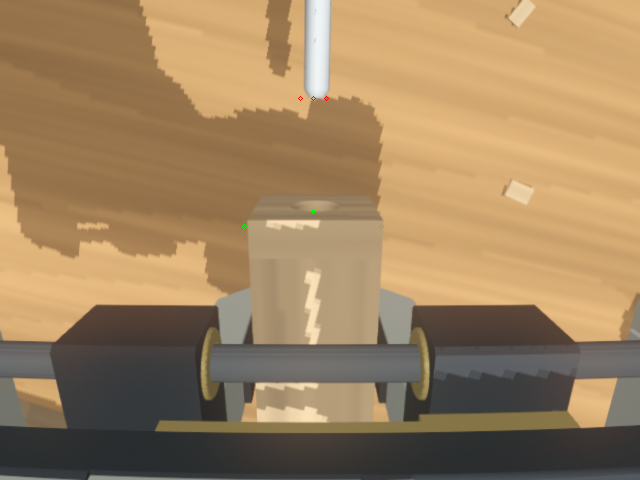

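The pin tip is at column 317 and the blank's end is centred near column 314 (hole at about 315), so I need roughly +1 mm in y. The gap is about 37 mm. I'll lower to pin height and approach.

```bash
python3 -m jog '[[0,1,18,0,0,0],[0,0,18,0,0,0],[0,0,0,0,0,0],[0,0,0,0,0,0]]'
python3 -m jog '[[10,0,0,0,0,0],[10,0,0,0,0,0],[8,0,0,0,0,0],[0,0,0,0,0,0],[0,0,0,0,0,0]]'
python3 - <<'E'
from h import *
o=bot.get_obs();im=bot.capture('wrist')
cv2.imwrite('pics/w4.png',cv2.resize(im[60:300,160:480,::-1],None,fx=2,fy=2))
to(592,199,28.4,.235+np.pi)
E
```

```text
time: 9.35
tool_pos: [617.3, 205.8, 30.7]
tcp_rot: [-3.141, 0.003, -2.904]
contact_force: [1.1, -0.2, 0.0]
grip_width: 39.7
finger_force: 30.0
time: 9.85
tool_pos: [589.8, 199.2, 29.8]
tcp_rot: [-3.141, 0.002, -2.903]
contact_force: [-0.5, -0.4, -0.7]
grip_width: 39.7
finger_force: 30.0
now [589.9 199.1  29.5] [-3.141e+00  2.000e-03 -2.903e+00] q [ 0.2   0.72  1.46 -0.    0.96 -1.61] F [ 0.  -0.2 -0.6]
shift [-2.1 -0.6  1.1] turn [-0.     0.002  0.003]
```

View pics/w4.png

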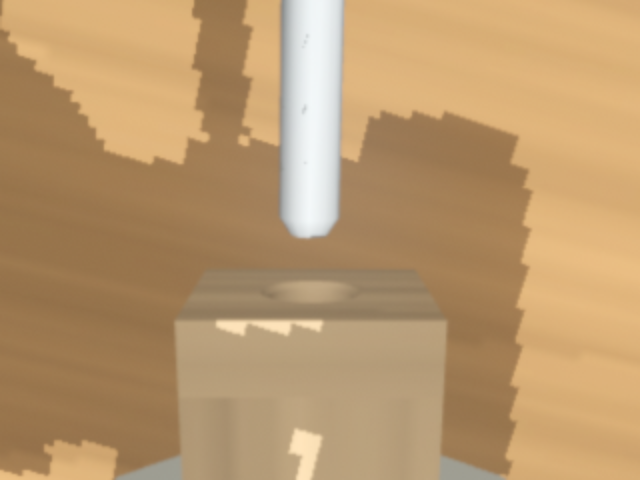

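The pin (column 310 in the crop) lines up with the hole (311). Next I push in small steps and watch the force.

```bash
python3 -m jog '[[4,0,1,0,0,0],[4,0,0,0,0,0],[0,0,0,0,0,0],[0,0,0,0,0,0]]'
python3 -m jog '[[3,0,0,0,0,0],[3,0,0,0,0,0],[0,0,0,0,0,0],[0,0,0,0,0,0]]'
python3 -m jog '[[3,0,0,0,0,0],[3,0,0,0,0,0],[0,0,0,0,0,0],[0,0,0,0,0,0]]'
```

```text
time: 10.3
tool_pos: [581.2, 197.1, 27.6]
tcp_rot: [-3.142, -0.0, -2.903]
contact_force: [0.2, -0.5, -0.9]
grip_width: 39.7
finger_force: 30.0
time: 10.7
tool_pos: [575.3, 195.6, 27.8]
tcp_rot: [-3.142, -0.0, -2.903]
contact_force: [0.3, -0.1, -0.4]
grip_width: 39.7
finger_force: 30.0
time: 11.1
tool_pos: [574.6, 195.4, 29.1]
tcp_rot: [-3.142, 0.012, -2.904]
contact_force: [13.7, 3.9, -5.9]
grip_width: 40.2
finger_force: 30.0
```

It stopped about 6 mm in at 14 N, so that's the dimple and the bored end is the other one. I'll draw off, raise, and turn it half round.

```bash
python3 -m jog '[[-8,0,0,0,0,0],[-15,0,0,0,0,0],[-15,0,0,0,0,0],[-15,0,0,0,0,0],[0,0,0,0,0,0],[0,0,-30,0,0,0],[0,0,-40,0,0,0],[0,0,-40,0,0,0],[0,0,0,0,0,0]]'
python3 -m jog '[[0,0,0,0,0,0.145],[0,0,0,0,0,0.145],[0,0,0,0,0,0.145],[0,0,0,0,0,0.145],[0,0,0,0,0,0.145],[0,0,0,0,0,0.145],[0,0,0,0,0,0.145],[0,0,0,0,0,0.145],[0,0,0,0,0,0.145],[0,0,0,0,0,0.145],[0,0,0,0,0,0.145],[0,0,0,0,0,0.145]]'
python3 -m jog '[[0,0,0,0,0,0.14],[0,0,0,0,0,0.14],[0,0,0,0,0,0.14],[0,0,0,0,0,0.14],[0,0,0,0,0,0.14],[0,0,0,0,0,0.14],[0,0,0,0,0,0.14],[0,0,0,0,0,0.14],[0,0,0,0,0,0.14],[0,0,0,0,0,0.14],[0,0,0,0,0,0],[0,0,0,0,0,0]]'
python3 - <<'E'
from h import *
to(589.9+30*.972,199.1+30*.236,28.2,.238)
o=bot.get_obs();im=bot.capture('wrist');cv2.imwrite('pics/w5.png',im[:,:,::-1])
E
```

```text
time: 12.0
tool_pos: [623.4, 207.3, 144.2]
tcp_rot: [-3.141, 0.01, -2.903]
contact_force: [0.3, 0.9, -0.6]
grip_width: 39.7
finger_force: 30.0
time: 13.2
tool_pos: [619.7, 206.5, 136.4]
tcp_rot: [-3.139, 0.001, 1.634]
contact_force: [-0.5, -0.2, -0.5]
grip_width: 39.8
finger_force: 30.0
time: 14.4
tool_pos: [620.3, 206.6, 136.9]
tcp_rot: [3.142, 0.002, 0.244]
contact_force: [-0.5, 0.9, -1.5]
grip_width: 39.4
finger_force: 30.0
now [620.3 206.6 136.9] [3.142e+00 2.000e-03 2.440e-01] q [ 0.2   0.65  1.26 -0.    1.23  1.53] F [-0.5  0.9 -1.5]
shift [-1.100e+00  1.000e-01  1.087e+02] turn [0.    0.002 0.006]
```

View pics/w5.png

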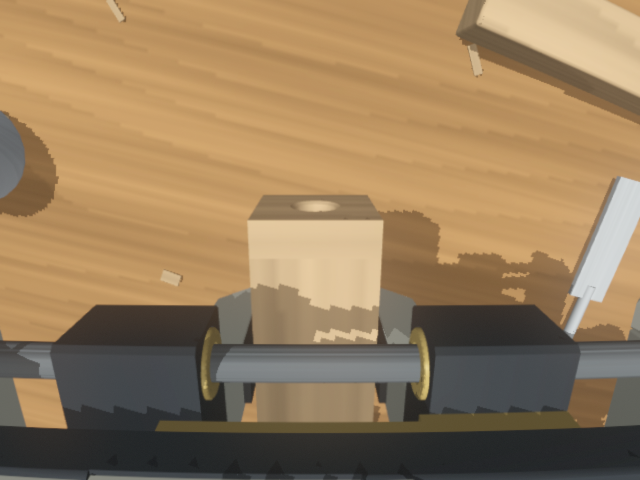

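The blank sits in the hand as before, dimple end toward the camera at (315,206), and hasn't slipped. Lowering and pushing the other end on.

```bash
python3 -m jog '[[0,0,40,0,0,0.006],[0,0,40,0,0,0],[0,0,28,0,0,0],[0,0,0,0,0,0],[0,0,0,0,0,0],[0,0,0,0,0,0]]'
python3 -c "
from h import *
to(589.9,199.1,28,.238)"
```

```text
time: 15.05
tool_pos: [622.5, 207.1, 31.9]
tcp_rot: [3.141, -0.004, 0.235]
contact_force: [0.1, -0.1, -0.6]
grip_width: 39.9
finger_force: 30.0
now [622.5 207.1  31.9] [ 3.141 -0.004  0.235] q [ 0.2   0.77  1.35 -0.    1.02  1.54] F [ 0.1 -0.1 -0.6]
shift [-33.6   0.2   3.8] turn [ 0.    -0.004 -0.003]
```

```bash
python3 -m jog '[[-10,0,2,0,0,0],[-10,0,2,0,0,0],[-10,0,0,0,0,0],[-4,0,0,0,0,0],[0,0,0,0,0,0],[0,0,0,0,0,0]]'
python3 -m jog '[[-5,0,0,0,0,0],[-5,0,0,0,0,0],[-3,0,0,0,0,0],[0,0,0,0,0,0],[0,0,0,0,0,0]]'
python3 -m jog '[[-3,0,0,0,0,0],[-3,0,0,0,0,0],[0,0,0,0,0,0],[0,0,0,0,0,0]]'
```

```text
time: 15.65
tool_pos: [589.0, 199.1, 26.8]
tcp_rot: [3.141, -0.002, 0.234]
contact_force: [-0.4, 0.7, -1.1]
grip_width: 39.8
finger_force: 30.0
time: 16.15
tool_pos: [575.4, 195.9, 25.8]
tcp_rot: [3.141, -0.0, 0.234]
contact_force: [-0.3, -1.0, -1.1]
grip_width: 40.1
finger_force: 30.0
time: 16.55
tool_pos: [569.4, 194.5, 25.7]
tcp_rot: [3.142, 0.0, 0.234]
contact_force: [1.0, -0.5, -1.0]
grip_width: 40.1
finger_force: 30.0
```

Already about 8 mm deep with no resistance, so this is the bored end. Raising 2 mm to recentre and continuing.

```bash
python3 -m jog '[[0,0,-2,0,0,0],[0,0,0,0,0,0],[-5,0,0,0,0,0],[-5,0,0,0,0,0],[-4,0,0,0,0,0],[0,0,0,0,0,0],[0,0,0,0,0,0]]'
python3 -m jog '[[-4,0,0,0,0,0],[-4,0,0,0,0,0],[-4,0,0,0,0,0],[0,0,0,0,0,0],[0,0,0,0,0,0]]'
python3 -c "
from h import *
to(540,188,28,.238)"
```

```text
time: 17.25
tool_pos: [555.9, 191.2, 27.8]
tcp_rot: [3.141, -0.0, 0.234]
contact_force: [0.1, 0.4, -0.3]
grip_width: 39.9
finger_force: 30.0
time: 17.75
tool_pos: [544.2, 188.5, 27.8]
tcp_rot: [3.141, -0.0, 0.234]
contact_force: [0.4, -0.5, -1.4]
grip_width: 39.7
finger_force: 30.0
now [544.2 188.5  27.8] [ 3.141 -0.     0.234] q [ 0.2   0.66  1.61 -0.    0.88  1.54] F [ 0.4 -0.5 -1.4]
shift [-4.2 -0.5 -0.2] turn [ 0.    -0.    -0.004]
```

```bash
python3 -m jog '[[-3,0,0,0,0,0],[-3,0,0,0,0,0],[-2,0,0,0,0,0],[0,0,0,0,0,0],[0,0,0,0,0,0]]'
python3 -m jog '[[-2,0,0,0,0,0],[-2,0,0,0,0,0],[0,0,0,0,0,0],[0,0,0,0,0,0]]'
```

```text
time: 18.25
tool_pos: [536.5, 186.6, 27.8]
tcp_rot: [3.141, -0.0, 0.234]
contact_force: [0.6, -1.0, -1.5]
grip_width: 39.9
finger_force: 30.0
time: 18.65
tool_pos: [532.6, 185.7, 27.7]
tcp_rot: [3.142, -0.0, 0.234]
contact_force: [-0.3, -0.1, -0.7]
grip_width: 40.1
finger_force: 30.0
```

```bash
python3 -m jog '[[-2,0,0,0,0,0],[-1,0,0,0,0,0],[0,0,0,0,0,0],[0,0,0,0,0,0]]'
python3 -m jog '[[-1,0,0,0,0,0],[-1,0,0,0,0,0],[0,0,0,0,0,0],[0,0,0,0,0,0]]'
python3 -m jog '[[-1,0,0,0,0,0],[-1,0,0,0,0,0],[0,0,0,0,0,0],[0,0,0,0,0,0]]'
```

```text
time: 19.05
tool_pos: [532.5, 185.6, 28.2]
tcp_rot: [3.142, -0.007, 0.234]
contact_force: [8.3, 2.7, -5.3]
grip_width: 40.3
finger_force: 30.0
time: 19.45
tool_pos: [532.4, 185.5, 28.6]
tcp_rot: [3.142, -0.011, 0.234]
contact_force: [13.7, 4.1, -8.6]
grip_width: 40.1
finger_force: 30.0
time: 19.85
tool_pos: [532.4, 185.5, 28.9]
tcp_rot: [3.141, -0.015, 0.233]
contact_force: [18.8, 5.3, -11.1]
grip_width: 39.8
finger_force: 30.0
```

It's on the floor of the hole: force rises to 20 N with no further movement, about 45 mm deep and clear of the block. Drawing off and lifting.

```bash
python3 -m jog '[[5,0,0,0,0,0],[5,0,0,0,0,0],[8,0,0,0,0,0],[10,0,0,0,0,0],[10,0,0,0,0,0],[15,0,0,0,0,0],[15,0,0,0,0,0],[15,0,0,0,0,0],[0,0,0,0,0,0],[0,0,0,0,0,0]]'
python3 -m jog '[[0,0,-30,0,0,0],[0,0,-45,0,0,0],[0,0,-45,0,0,0],[0,0,-45,0,0,0],[0,0,-45,0,0,0],[-30,0,0,0,0,0.1],[-30,0,0,0,0,0.1],[0,0,0,0,0,0]]'
python3 -m jog '[[0,0,0,0,0,0.13],[0,0,0,0,0,0.13],[0,0,0,0,0,0.13],[0,0,0,0,0,0.13],[0,0,0,0,0,0.13],[0,0,0,0,0,0.13],[0,0,0,0,0,0.13],[0,0,0,0,0,0.13],[0,0,0,0,0,0]]'
python3 -m jog '[[0,0,0,0,-0.14,0],[0,0,0,0,-0.14,0],[0,0,0,0,0,0]]'
python3 -c "
from h import *
to(550,190,200,.238)"
```

```text
time: 20.85
tool_pos: [605.8, 203.1, 27.1]
tcp_rot: [3.142, 0.002, 0.234]
contact_force: [0.6, 0.1, -1.2]
grip_width: 39.8
finger_force: 30.0
time: 21.65
tool_pos: [543.3, 191.9, 237.9]
tcp_rot: [3.141, 0.004, 0.032]
contact_force: [0.8, -0.3, -0.0]
grip_width: 39.5
finger_force: 30.0
time: 22.55
tool_pos: [547.3, 192.3, 237.3]
tcp_rot: [3.141, 0.0, -1.006]
contact_force: [0.8, 0.3, -1.1]
grip_width: 40.0
finger_force: 30.0
time: 22.85
tool_pos: [548.6, 189.7, 236.2]
tcp_rot: [3.14, 0.283, -1.007]
contact_force: [0.5, -1.0, -0.5]
grip_width: 39.8
finger_force: 30.0
now [548.6 189.7 236.2] [ 3.14   0.283 -1.007] q [0.06 0.5  1.29 0.25 1.5  2.61] F [ 0.5 -1.  -0.5]
shift [10.6 -1.4 34.6] turn [-0.175  0.246 -1.236]
```

q4 rolls in the favourable direction, so I'll continue the tilt.

```bash
python3 -m jog '[[0,0,0,0,-0.14,0],[0,0,0,0,-0.14,0],[0,0,0,0,-0.14,0],[0,0,0,0,-0.14,0],[0,0,0,0,0,0]]'
python3 -m jog '[[0,0,0,0,-0.14,0],[0,0,0,0,-0.14,0],[0,0,0,0,-0.14,0],[0,0,0,0,-0.14,0],[0,0,0,0,-0.14,0],[0,0,0,0,0,0],[0,0,0,0,0,0]]'
cat >> h.py <<'E'
def fin(zc=200):
    o=bot.get_obs();A=R.from_euler('xyz',o['tcp_rot']);M=A.as_matrix()
    c=o['tool_pos']+M@[1.5,0,-16.6]
    h=-M[:,0]; ang=np.cross(h,[0,0,1]); s=np.linalg.norm(ang); rv=ang/s*np.arctan2(s,h[2]) if s>1e-6 else ang
    print('t',o['time'],'tcp',o['tool_pos'].round(1),'q',o['joint_positions'].round(2),'centre',c.round(1),'hole dir',h.round(3),'tool z',M[:,2].round(2))
    print('turn',A.inv().apply(rv).round(3),'shift',A.inv().apply([0,0,zc-c[2]]).round(1), 'F',o['contact_force'].round(1),o['grip_width'],o['finger_force'],abs(o['dq']).max().round(4))
E
python3 -c "
from h import *
fin()"
```

```text
time: 23.35
tool_pos: [547.4, 190.6, 233.8]
tcp_rot: [3.133, 0.843, -1.014]
contact_force: [0.2, -1.0, -2.4]
grip_width: 39.6
finger_force: 30.0
time: 24.05
tool_pos: [547.1, 193.6, 237.5]
tcp_rot: [3.133, 1.534, -1.012]
contact_force: [1.4, 0.1, -0.9]
grip_width: 39.4
finger_force: 30.0
t 24.05 tcp [547.1 193.6 237.5] q [-0.21  1.    1.15  1.04  2.17  2.38] centre [556.1 179.6 236.6] hole dir [-0.02   0.031  0.999] tool z [-0.54  0.84 -0.04]
turn [-0.    -0.037 -0.   ] shift [36.6 -0.   1.4] F [ 1.4  0.1 -0.9] 39.41567300215637 29.998344853520393 0.0455
```

```bash
python3 -m jog '[[12,0,0,0,-0.019,0],[12,0,0,0,-0.018,0],[12,0,0,0,0,0],[0,0,0,0,0,0],[0,0,0,0,0,0],[0,0,0,0,0,0],[0,0,0,0,0,0]]'
python3 - <<'E'
from h import *
fin()
im=bot.capture('scene');cv2.imwrite('pics/s2.png',cv2.resize(im[80:380,160:560,::-1],None,fx=2,fy=2))
E
```

```text
time: 24.75
tool_pos: [547.9, 191.9, 202.1]
tcp_rot: [-0.145, 1.565, 1.99]
contact_force: [0.6, -0.5, -0.5]
grip_width: 40.0
finger_force: 30.0
t 24.75 tcp [547.9 191.9 202.1] q [-0.21  1.07  1.15  1.04  2.17  2.33] centre [556.8 177.9 200.5] hole dir [ 0.002 -0.005  1.   ] tool z [-0.54  0.84  0.01]
turn [-0.     0.005  0.001] shift [ 0.5  0.  -0. ] F [ 0.6 -0.5 -0.5] 39.96130673773788 29.998173415660858 0.0029
```

View pics/s2.png

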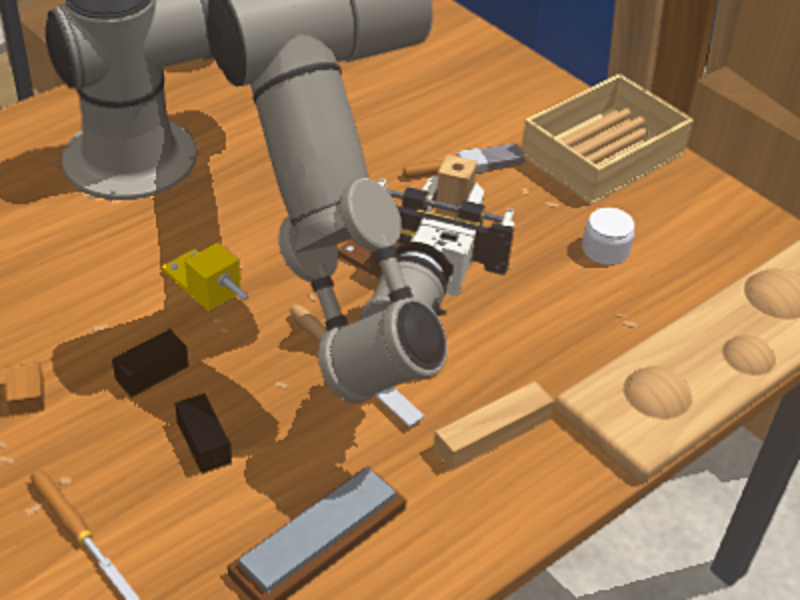

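The blank is upright with its hole on top at (458,165), and its centre is 200 mm up. The arm is still and the other things are undisturbed.

```bash
python3 -c "
from plant import bot
print(bot.close_job())"
```

```text
the job is handed in; nothing more can be done
None
```

I found the blank's bored end by bottoming it on the pin on the second try (the first end was the 6 mm dimple), drew it off and handed the job in at about 25 s, still gripped with the hole facing straight up and its centre about 200 mm above the bench.

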